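# Open a filter-cube case with a two-stage catch

## Robot

A 7-joint arm with a two-finger parallel gripper is mounted at the origin on a cart in front of the work surface, level with it; the furniture and walls round the work are solid. World frame = base frame: x ahead of the robot, y to its left, z up, the work surface at z = 0. Lengths are in m, angles in rad, forces in N, time in s.
With the tool pointing down it reaches from about 0.4 to 0.875 m from the base axis. Payload 19.3 kg.
Tool frame: the origin (TCP) lies at the very end of the fingers, on their centre line; the grasp point (between the pads) lies 19 mm behind it; z points along the fingers, y is the direction in which the jaws open and shut (so a half turn about z gives the same grasp; the last joint's range is limited). The gripper opens to 85 mm and grips with 20 to 120 N. Pads are 22 mm wide; open, the fingers measure 114 mm over their backs; the gripper's body (76 mm by 85 mm) begins 54 mm behind the grasp point. The pads swing forward as they close: fully open they stand 13 mm farther back than shut.
Start: joints at [-1.327, 0.521, -0.036, 1.599, 0.021, 1.021, -0.113], TCP at [0.193, 0.594, 0.231] pointing down, gripper open.
Joint ranges: [-2.91, 2.91], [-0.3, 2.13], [-1.5, 1.42], [0.17, 2.43], [-1.26, 4.41], [0.16, 1.93], [-2.52, 2.52]. Speed limits (rad/s): [1.89, 1.89, 2.39, 2.39, 3.01, 3.01, 3.01].

## Interface

Orientations are given as [roll, pitch, yaw] about the fixed x, y, z axes, in that order (R = Rz(yaw) Ry(pitch) Rx(roll)).
In Python, from workcell import bot, grab_frame, calibration, workorder gives the robot as it stands.
- The arm moves only by the tool move_arm, never from a script. Its arguments are lists of equal length, an entry for each row: "jaw": the closure in counts, from 0 (fully open) to 255 (shut); "dp": the shift along the tool's x, y, z in units of 800 mm (1.0 is 800 mm), a list of three; "rotation": the turn, a rotation vector about the tool's x, y, z in units of pi rad (1.0 is pi rad), a list of three. In form: {"jaw": [jaw, ...], "dp": [[dx, dy, dz], ...], "rotation": [[rx, ry, rz], ...]}. A call has 1 to 10 rows; each row shifts and turns the commanded pose from where the row before left it, along the tool's axes as they then stand; what a row does not reach is not made up. A row lasts 1/8 s, in which the tool goes at most 62.5 mm and 10.7 degrees, less where a joint would pass 70% of its speed; a pose out of reach is approached as far as the arm can. A call with a number of a shift or a turn outside -1 to 1 is refused whole. A call with a gripper value outside its range is refused whole. The fingers move at their own pace and stop on an object; "squeeze" is the grip in N (left out, the last holds). Time passes only in rows, so rows that do not move let the fingers close. It gives the time, the measured TCP pose, the force and the opening at its end, in the units of the state.
- bot.observe(): the state, without advancing time (a new reading comes with each control period).
- grab_frame(name): name is "side" or "top"; returns the picture (480x640x3 uint8, blue, green, red); there is no depth.
- calibration(name): a dict with "camera_matrix" (3x3 intrinsics, pixels), "T" (4x4, takes a point from camera to world coordinates). Camera axes: x right, y down, z forward; pixel columns grow to the right and rows downward; lengths in m; the calibration is good to about 2 mm. A picture is of the moment at which its call begins. calibration takes no time and is no camera call.
- workorder.job_done(): hands the job in, once; it reports no verdict.
The state is a dict: "clock": time; "qpos": joint angles; "qd": joint speeds; "joint_efforts": joint torques, N m; "position": TCP position; "tool_rot": TCP orientation; "force": force on the tool from outside, world axes, zero at the start; "moment": the same for the moment, N m; "grip_width": finger opening in m.
Only numpy, scipy, OpenCV 4.12 (cv2) and the standard library are available. Lean on these libraries where they do the work, as an engineer would, in place of code of your own. Each camera call takes 0.05 s, during which the arm holds its last target. There are 200 camera calls.

## Task

Open the grey carrying case, whose latch is held by a safety tab: slide the stud on top of the lock housing to the left, pressing lightly, just until you feel it come up against its stop (over 10 N there does damage). Then lift the latch lever fully up by its ball knob and with it raise the lid until it stands open by about 30 degrees on its own, the latch still raised, and let go. Never force the latch while it is still blocked, and leave the small things beside the case alone.

Things in the scene. Friction and masses are not known exactly. Their poses are not given: they have to be found in the camera images.
- case: Fixed grey plastic carrying case, 150 mm deep (x), 220 mm wide (y), 79 mm high with its lid. Origin: centre of its underside; x points to its far side (lid hinge), y to its left as seen from the robot, z up.
- tab_stud (a point): Centre of the safety tab's steel stud, 12 x 12 mm, 18 mm high, standing on the lock housing: case x = -45 mm, z from 102 to 120 mm. Starts locked at case y = 0 to 4 mm, slides only to the case's +y (left) at about 2.5 N, stays where left. Its stop (the hidden latch pin) is met at case y = 10 to 38 mm, different at each start: it cannot be seen, only felt.
- latch (a joint): Angle of the latch lever about its hinge, rad: 0 = down and hooked, grows as the lever's free end rises, end stop at 1.2. Blocked at 0.03 to 0.07 until the safety tab is home; pulling the ball up with over 5 N while blocked is too much. Turns easily and stays where it is left. From about 0.25 on, the hook is clear of the case. Grip the ball lightly (20 to 30 N): hard gripping drags the lid along.
- latch_grip (a point): Centre of the steel ball knob, 20 mm across, at the free end of the latch lever. The lever (10 mm wide, 9 mm thick) is level when down and points out of the case's front to -x; the ball is then at case x = -120, y = 0, z = 92 mm with nothing under it. Gripped across, the ball turns between the fingers as the lever swings. A 47 mm hook leg hangs from the lever 16 mm in front of its hinge.
- latch_hinge (a point): Middle of the latch's hinge axis, which is parallel to the case's y and is carried by the lid: at case x = -72 mm, z = 92 mm while the lid is shut, 48 mm behind the ball.
- lid (a joint): Angle of the lid about its hinge, rad: 0 = shut, grows as its front edge rises, up to 1.2. Stiff hinge: it needs about 7 N upward at the latch's ball and stays where it is left.
- lid_hinge (a point): Middle of the lid's hinge axis, along the case's far top edge: case x = +75 mm, z = 65 mm, parallel to the case's y; the front edge of the lid rises.
- timer: Bystander: white bench timer 62 x 68 x 18 mm lying left of the case; origin centre of underside.
- canister: Bystander: black screw-cap canister, 41 mm across, 67 mm high, standing right of the case; origin centre of underside.
- coverslips: Bystander: small clear coverslip box 30 x 34 x 17 mm right of the case, nearer the robot than the canister; origin centre of underside.
- lock_top (a point): Point on the top face (case x = -45, y = 0, z = 101 mm) of the aluminium lock housing on the front of the lid, 34 x 106 x 22 mm, reaching from case y = -46 to +60 mm; the stud runs along it. The tab meets the pin through a buffer of 12 N per mm. From 2 mm short of first touch onward the latch is free; earlier it is blocked. Press 3 to 5 N above the sliding force; 10 N on the pin is too much.

How it is judged:
On the way, in this order (a step that is already met when the one before it is completed fails the run):
1. the safety tab is slid away from its locked end (y of tab_stud in the frame of case above 0.007 m), for 0.1 s.
2. the latch lever is lifted up (value of joint latch above 0.8 rad), for 0.1 s.
At the end, for the whole second after the job is handed in: The lid stands open by more than 0.35 rad (20 degrees) by itself and at rest, with the latch lever still lifted by more than 0.3 rad from the lid; the small things beside the case are where they stood (value of joint lid above 0.35 rad and value of joint latch above 0.3 rad and velocity of joint lid between -0.05 and 0.05 rad/s); the robot touches nothing.
It fails at once if the safety tab rammed against the latch's pin, or the latch forced while blocked (over 10 N between tab and latch) (contact force between tab and latch above 10 N).
It fails at once if a bystander moved by more than 15 mm (distance of any of timer, canister, coverslips from where it was at the start of the episode above 0.015 m).
It also fails if it takes over 48 s, if anything falls off the work surface, if the arm or the gripper's body presses on something with over 40 N, if the wrist force passes 120 N, or if a joint passes its speed limit or range.

## Working session

There is one attempt and no reset: what is moved stays moved. The work goes in short steps, Python scripts to look and compute and a tool call to move; the robot and the scene stay as the last step left them, time stands still between calls to the robot, and variables do not carry over. Pictures are saved under pics/ and viewed, about 8 in all and at most 12, crops included, and the job is handed in when it is done.

Besides the shell and the picture viewer there is one more tool, called after ">>>" by a JSON object that holds its "op" and its "data". move_arm: Moves the arm, as the interface text tells. Shifts and turns lie within -1 to 1; 1 stands for 800 mm of shift or pi rad of turn. Its arguments: {"type":"object","properties":{"jaw":{"type":"array","items":{"type":"number"}},"dp":{"type":"array","items":{"type":"array","items":{"type":"number","minimum":-1,"maximum":1}}},"rotation":{"type":"array","items":{"type":"array","items":{"type":"number","minimum":-1,"maximum":1}}},"squeeze":{"type":"number"}},"required":["jaw","dp","rotation"]}

```bash
mkdir -p pics
python3 - <<'E'
from workcell import bot, grab_frame, calibration
import cv2
print(bot.observe())
for n in("top","side"):
    cv2.imwrite(f"pics/{n}0.png",grab_frame(n)); c=calibration(n); print(n,c["camera_matrix"],c["T"])
E
```

```text
{'clock': 0.0, 'qpos': array([-1.32717875,  0.52200749, -0.03634425,  1.60001693,  0.02119975,
        1.02108717, -0.11279216]), 'qd': array([ 1.08121412e-03,  3.11239258e-04, -1.23259428e-03,  1.33062924e-04,
        8.84040128e-04, -1.84752630e-04, -1.03901222e-05]), 'joint_efforts': array([ 2.56264766e-04, -9.27102828e+01,  1.97985359e+00, -3.69930732e+01,
        1.78548612e-02,  8.26659438e-03,  1.94394585e-05]), 'position': array([0.1928532 , 0.59414324, 0.23072641]), 'tool_rot': array([-3.14046099e+00,  7.24131254e-05,  2.82778762e+00]), 'force': array([ 0.62078898,  0.25763067, -0.19016693]), 'moment': array([ 0.01458154, -0.01027346, -0.04491203]), 'grip_width': 0.08537710053040258}
top [[443.50599836   0.         323.73539511]
 [  0.         443.50599836 244.33543394]
 [  0.           0.           1.        ]] [[ 0.00916496 -0.99595447  0.08939071  0.50350594]
 [-0.99979737 -0.00752453  0.01867095  0.02530202]
 [-0.01792279 -0.08954372 -0.99582162  0.97785529]
 [ 0.          0.          0.          1.        ]]
side [[435.6485295    0.         319.92320813]
 [  0.         435.6485295  238.66167102]
 [  0.           0.           1.        ]] [[ 9.78310830e-01 -1.19779721e-01  1.68999225e-01  4.29948131e-01]
 [-2.07140311e-01 -5.69249022e-01  7.95643414e-01 -6.39546043e-01]
 [ 9.00697393e-04 -8.13393121e-01 -5.81713692e-01  5.70051784e-01]
 [ 0.00000000e+00  0.00000000e+00  0.00000000e+00  1.00000000e+00]]
```

View pics/top0.png

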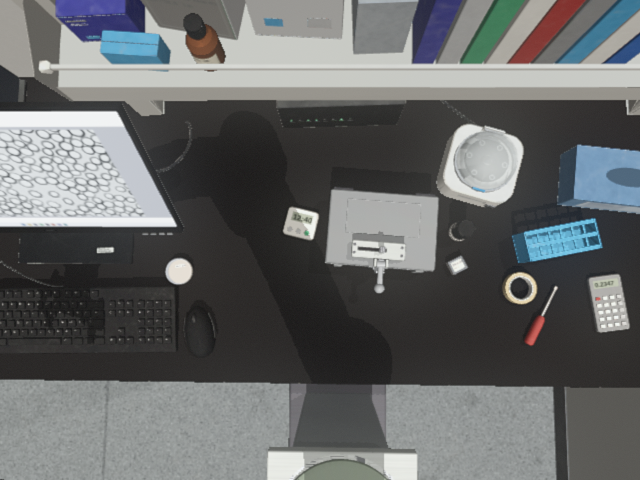

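View pics/side0.png

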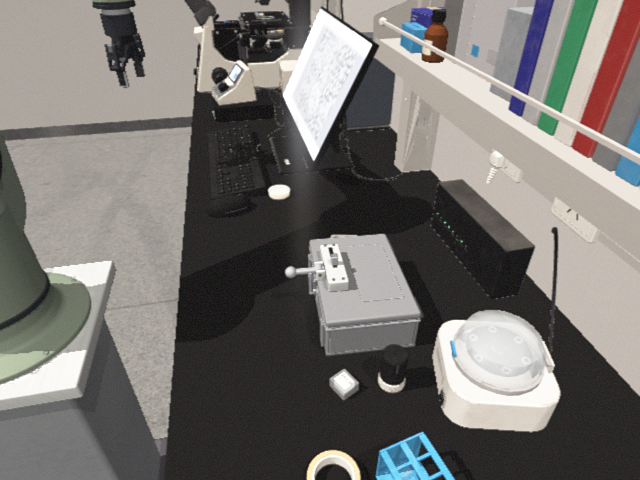

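The top view shows the case at about (383,230), with the ball at (379,289). The timer is to its left at (301,223), and the canister (460,230) and coverslips (457,265) are to its right. The side view shows the ball at (291,272). I'll zoom in on both.

Run:
```python
import cv2, numpy as np
a=cv2.imread("pics/top0.png")[180:300,315:445]; b=cv2.imread("pics/side0.png")[225:355,280:425]
f=lambda i,s:cv2.resize(i,None,fx=s,fy=s,interpolation=cv2.INTER_CUBIC)
cv2.imwrite("pics/t1.png",f(a,5)); cv2.imwrite("pics/s1.png",f(b,4.5))
```

```text
(no output)
```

View pics/t1.png

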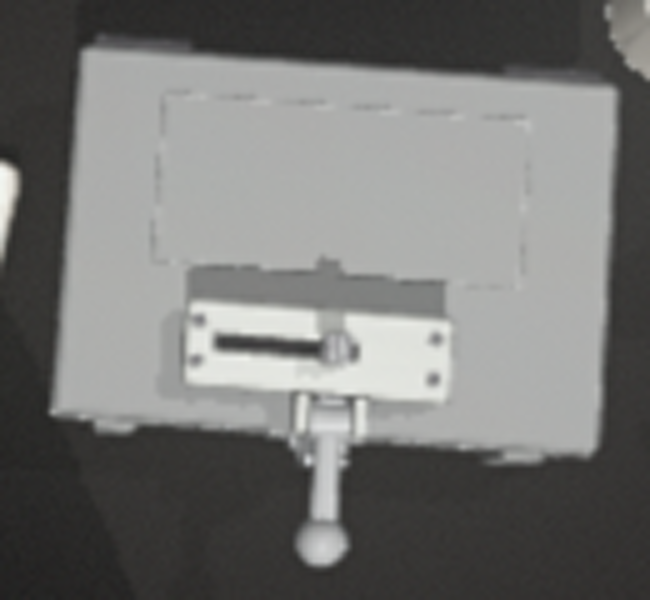

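View pics/s1.png

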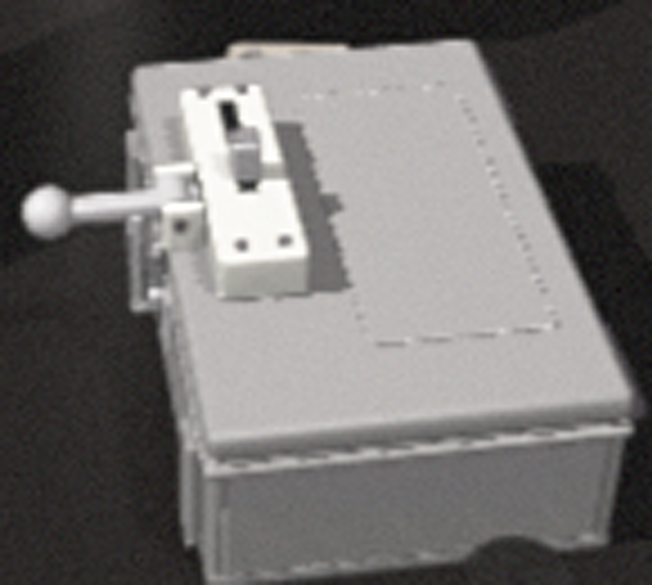

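```bash
cat > h.py <<'E'
import numpy as np, cv2
from scipy.optimize import least_squares
from workcell import calibration
def proj(n,P):
    c=calibration(n); T=np.linalg.inv(c["T"]); q=np.atleast_2d(P)@T[:3,:3].T+T[:3,3]; q=q@c["camera_matrix"].T
    return q[:,:2]/q[:,2:]
def w(p,P):
    P=np.atleast_2d(P); c,s=np.cos(p[2]),np.sin(p[2])
    return np.c_[p[0]+c*P[:,0]-s*P[:,1],p[1]+s*P[:,0]+c*P[:,1],P[:,2]]
E
python3 - <<'E'
from h import *
H=101
to=[((85,50),(75,110,79)),((617,88),(75,-110,79)),((600,455),(-75,-110,79)),((52,412),(-75,110,79)),
((188,300),(-28,60,H)),((452,320),(-28,-46,H)),((447,402),(-62,-46,H)),((185,385),(-62,60,H)),((322,543),(-120,0,92))]
so=[((47,211),(-120,0,92)),((208,445),(-75,-110,79)),((635,403),(75,-110,79)),((135,68),(-75,110,79)),((475,42),(75,110,79)),
((220,265),(-62,-46,H)),((307,262),(-28,-46,H))]
def prep(o,off,s): return np.array([a for a,_ in o])/s+np.array(off),np.array([b for _,b in o])/1000.
tp,tP=prep(to,(315,180),5); sp,sP=prep(so,(280,225),4.5)
r=lambda p:np.r_[proj("top",w(p,tP))-tp,proj("side",w(p,sP))-sp].ravel()
s=least_squares(r,[.55,-.1,0],loss="soft_l1"); p=s.x; print(p, np.degrees(p[2])); print(r(p).reshape(-1,2).round(1))
for n,px in(("top",np.array([337,345])/5+[315,180]),("side",np.array([244,133])/4.5+[280,225])):
    # stud top y
    ys=np.arange(0,40)/1000.; d=proj(n,w(p,np.c_[0*ys-.045,ys,0*ys+.12]))-px; i=np.argmin((d**2).sum(1)); print(n,ys[i],d[i])
print(w(p,[[-.045,.002,.12],[-.12,0,.092],[-.072,0,.092],[.075,0,.065],[-.045,-.05,.11]]).round(4))
E
```

```text
[ 0.6169414  -0.07903257 -0.06922174] -3.966113379521137
[[ 0.3 -1.4]
 [ 1.2 -1.1]
 [ 0.5 -1.3]
 [ 1.3 -1.1]
 [ 0.9 -0.9]
 [ 1.6 -0.9]
 [ 1.5 -0.1]
 [ 0.2 -0.9]
 [ 0.7 -0.8]
 [-1.3  0.2]
 [-1.5 -1.9]
 [-1.7 -2.4]
 [-2.  -1.2]
 [-2.1 -1.5]
 [-1.9 -1.1]
 [-0.6 -2.4]]
top 0.004 [-0.18291283 -0.01275333]
side 0.001 [-1.42337164  0.48056612]
[[ 0.5722 -0.0739  0.12  ]
 [ 0.4972 -0.0707  0.092 ]
 [ 0.5451 -0.0741  0.092 ]
 [ 0.6918 -0.0842  0.065 ]
 [ 0.5686 -0.1258  0.11  ]]
```

```bash
cat >> h.py <<'E'
p=np.array([.6169,-.0790,-.0692])
def case(P):
    d=np.array(P)-np.array([p[0],p[1],0]); c,s=np.cos(p[2]),np.sin(p[2]); return np.array([c*d[0]+s*d[1],-s*d[0]+c*d[1],d[2]])
def st():
    from workcell import bot
    o=bot.observe(); R=np.array([[np.cos(p[2]),np.sin(p[2]),0],[-np.sin(p[2]),np.cos(p[2]),0],[0,0,1]])
    print("t",o["clock"],"case mm",(case(o["position"])*1e3).round(2),"rot",o["tool_rot"].round(4),"Fcase",(R@o["force"]).round(2),"w",round(o["grip_width"]*1e3,1))
E
python3 -c "
from h import *
st()"
```

```text
t 0.1 case mm [-469.56  642.26  230.79] rot [-3.1406e+00  1.0000e-04  2.8278e+00] Fcase [ 1.06 -0.7   0.1 ] w 85.6
```

>>> {"op": "move_arm", "data": {"jaw": [255,255], "dp": [[0,0,0],[0,0,0]], "rotation": [[0,0,-0.039],[0,0,-0.039]], "squeeze": 25}}

```text
clock: 0.35
position: [0.1928, 0.5943, 0.231]
tool_rot: [-3.141, -0.0, 3.077]
force: [-0.6, -0.2, -0.5]
grip_width: 0.0518
```

```bash
python3 -c "
from h import *
st()"
```

```text
t 0.35 case mm [-469.62  642.38  230.96] rot [-3.1409e+00 -1.0000e-04  3.0769e+00] Fcase [-0.57 -0.28 -0.5 ] w 51.8
```

>>> {"op": "move_arm", "data": {"jaw": [255,255,255,255,255,255,255,255,255,255], "dp": [[-0.033,-0.0525,0],[-0.033,-0.0525,0],[-0.033,-0.0525,0],[-0.033,-0.0525,0],[-0.033,-0.0525,0],[-0.033,-0.0525,0],[-0.033,-0.0525,0],[-0.033,-0.0525,0],[-0.033,-0.0525,0],[-0.033,-0.0525,0]], "rotation": [[0,0,0],[0,0,0],[0,0,0],[0,0,0],[0,0,0],[0,0,0],[0,0,0],[0,0,0],[0,0,0],[0,0,0]]}}

```text
clock: 1.6
position: [0.4279, 0.1558, 0.2313]
tool_rot: [-3.142, -0.0, 3.073]
force: [-0.2, 1.0, -0.8]
grip_width: 0.0003
```

```bash
python3 -c "
from h import *
st()"
```

```text
t 1.6 case mm [-204.75  221.15  231.29] rot [-3.1416 -0.      3.0729] Fcase [-0.29  0.97 -0.79] w 0.3
```

>>> {"op": "move_arm", "data": {"jaw": [255,255,255,255,255,255,255,255], "dp": [[-0.033,-0.053,0],[-0.033,-0.053,0],[-0.033,-0.053,0],[-0.033,-0.053,0.02],[-0.033,-0.053,0.02],[-0.033,-0.053,0.02],[0,0,0],[0,0,0]], "rotation": [[0,0,0],[0,0,0],[0,0,0],[0,0,0],[0,0,0],[0,0,0],[0,0,0],[0,0,0]]}}

```text
clock: 2.6
position: [0.5676, -0.1069, 0.183]
tool_rot: [3.141, -0.001, 3.073]
force: [-0.2, 1.0, 0.3]
grip_width: -0.0001
```

```bash
python3 -c "
from h import *
st()
from workcell import grab_frame
cv2.imwrite('pics/s2.png',cv2.resize(grab_frame('side')[120:340,230:430],None,fx=2.7,fy=2.7,interpolation=cv2.INTER_CUBIC))"
```

```text
t 2.6 case mm [-47.21 -31.23 183.02] rot [ 3.1413e+00 -9.0000e-04  3.0728e+00] Fcase [-0.29  1.01  0.29] w -0.1
```

View pics/s2.png

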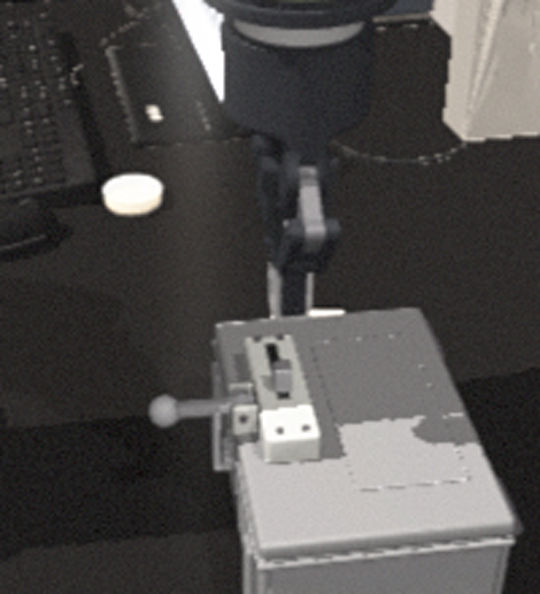

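The fingers hang over the housing to the right of the stud, with the tip at crop (293,316).

```bash
python3 -c "
from h import *
print(proj('side',[[.5676,-.1069,.183]]),'seen 338.5 237')"
```

```text
[[335.46758921 235.50494231]] seen 338.5 237
```

>>> {"op": "move_arm", "data": {"jaw": [255,255,255,255,255], "dp": [[-0.0025,0,0.03],[0,0,0.03],[0,0,0.02],[0,0,0.013],[0,0,0]], "rotation": [[0,0,0],[0,0,0],[0,0,0],[0,0,0],[0,0,0]]}}

```text
clock: 3.28
position: [0.5698, -0.1073, 0.1087]
tool_rot: [3.142, -0.001, 3.073]
force: [-0.5, -0.5, -0.3]
grip_width: -0.0
```

```bash
python3 -c "
from h import *
st()"
```

```text
t 3.275 case mm [-45.   -31.45 108.71] rot [ 3.1416e+00 -6.0000e-04  3.0731e+00] Fcase [-0.42 -0.54 -0.27] w -0.0
```

>>> {"op": "move_arm", "data": {"jaw": [255,255,255], "dp": [[0,0.006,0],[0,0.004,0],[0,0,0]], "rotation": [[0,0,0],[0,0,0],[0,0,0]]}}

```text
clock: 3.65
position: [0.5707, -0.0991, 0.1092]
tool_rot: [3.142, 0.0, 3.073]
force: [0.4, 0.3, -0.9]
grip_width: 0.0001
```

>>> {"op": "move_arm", "data": {"jaw": [255,255], "dp": [[0,0.002,0],[0,0,0]], "rotation": [[0,0,0],[0,0,0]]}}

```text
clock: 3.9
position: [0.5706, -0.0979, 0.1089]
tool_rot: [-3.142, 0.0, 3.073]
force: [-0.4, -0.7, -0.0]
grip_width: 0.0
```

>>> {"op": "move_arm", "data": {"jaw": [255,255], "dp": [[0,0.002,0],[0,0,0]], "rotation": [[0,0,0],[0,0,0]]}}

```text
clock: 4.15
position: [0.5707, -0.0962, 0.1089]
tool_rot: [3.142, -0.0, 3.073]
force: [-0.8, -0.1, 0.3]
grip_width: -0.0002
```

```bash
python3 -c "
from h import *
st()"
```

```text
t 4.15 case mm [-44.86 -20.35 108.88] rot [ 3.1415e+00 -1.0000e-04  3.0729e+00] Fcase [-0.83 -0.13  0.26] w -0.2
```

>>> {"op": "move_arm", "data": {"jaw": [255,255], "dp": [[0,0.002,0],[0,0,0]], "rotation": [[0,0,0],[0,0,0]]}}

```text
clock: 4.4
position: [0.5709, -0.0946, 0.1089]
tool_rot: [3.142, 0.0, 3.073]
force: [0.1, -0.4, -0.2]
grip_width: -0.0003
```

>>> {"op": "move_arm", "data": {"jaw": [255,255], "dp": [[0,0.002,0],[0,0,0]], "rotation": [[0,0,0],[0,0,0]]}}

```text
clock: 4.65
position: [0.571, -0.093, 0.1089]
tool_rot: [3.142, 0.0, 3.073]
force: [0.6, -0.4, -0.6]
grip_width: 0.0001
```

>>> {"op": "move_arm", "data": {"jaw": [255,255], "dp": [[0,0.002,0],[0,0,0]], "rotation": [[0,0,0],[0,0,0]]}}

```text
clock: 4.9
position: [0.5711, -0.0917, 0.1089]
tool_rot: [-3.141, -0.0, 3.073]
force: [0.7, -2.5, -0.2]
grip_width: -0.0006
```

>>> {"op": "move_arm", "data": {"jaw": [255,255,255,255], "dp": [[0,0.0015,0],[0,0.0015,0],[0,0.0015,0],[0,0,0]], "rotation": [[0,0,0],[0,0,0],[0,0,0],[0,0,0]]}}

```text
clock: 5.4
position: [0.5713, -0.0878, 0.1089]
tool_rot: [3.142, -0.0, 3.073]
force: [0.3, -2.2, 0.5]
grip_width: 0.0
```

>>> {"op": "move_arm", "data": {"jaw": [255,255], "dp": [[0,0.0015,0],[0,0,0]], "rotation": [[0,0,0],[0,0,0]]}}

```text
clock: 5.65
position: [0.5714, -0.0867, 0.1089]
tool_rot: [3.142, -0.0, 3.073]
force: [-0.5, -1.6, -0.7]
grip_width: -0.0001
```

```bash
python3 -c "
from h import *
st()"
```

```text
t 5.65 case mm [-44.87 -10.81 108.89] rot [ 3.1416e+00 -1.0000e-04  3.0728e+00] Fcase [-0.37 -1.65 -0.65] w -0.1
```

>>> {"op": "move_arm", "data": {"jaw": [255,255], "dp": [[0,0.0015,0],[0,0,0]], "rotation": [[0,0,0],[0,0,0]]}}

```text
clock: 5.9
position: [0.5715, -0.0854, 0.1089]
tool_rot: [3.142, -0.0, 3.073]
force: [-0.3, -2.2, -0.5]
grip_width: -0.0004
```

>>> {"op": "move_arm", "data": {"jaw": [255,255], "dp": [[0,0.0015,0],[0,0,0]], "rotation": [[0,0,0],[0,0,0]]}}

```text
clock: 6.15
position: [0.5716, -0.0842, 0.1089]
tool_rot: [3.142, 0.0, 3.073]
force: [-1.0, -2.1, -0.4]
grip_width: -0.0002
```

>>> {"op": "move_arm", "data": {"jaw": [255,255], "dp": [[0,0.0015,0],[0,0,0]], "rotation": [[0,0,0],[0,0,0]]}}

```text
clock: 6.4
position: [0.5717, -0.083, 0.1089]
tool_rot: [3.142, -0.0, 3.073]
force: [0.6, -1.8, -1.2]
grip_width: 0.0003
```

>>> {"op": "move_arm", "data": {"jaw": [255,255], "dp": [[0,0.0015,0],[0,0,0]], "rotation": [[0,0,0],[0,0,0]]}}

```text
clock: 6.65
position: [0.5718, -0.0819, 0.1089]
tool_rot: [3.142, 0.0, 3.073]
force: [0.4, -1.7, 0.2]
grip_width: 0.0001
```

>>> {"op": "move_arm", "data": {"jaw": [255,255], "dp": [[0,0.0015,0],[0,0,0]], "rotation": [[0,0,0],[0,0,0]]}}

```text
clock: 6.9
position: [0.5718, -0.0807, 0.1089]
tool_rot: [-3.142, -0.0, 3.073]
force: [-0.6, -2.7, -0.6]
grip_width: -0.0001
```

>>> {"op": "move_arm", "data": {"jaw": [255,255], "dp": [[0,0.0015,0],[0,0,0]], "rotation": [[0,0,0],[0,0,0]]}}

```text
clock: 7.15
position: [0.5719, -0.08, 0.1089]
tool_rot: [-3.141, 0.0, 3.072]
force: [0.3, -5.2, -0.8]
grip_width: 0.0001
```

>>> {"op": "move_arm", "data": {"jaw": [255,255], "dp": [[0,0.0002,0],[0,0,0]], "rotation": [[0,0,0],[0,0,0]]}}

```text
clock: 7.4
position: [0.5718, -0.08, 0.1089]
tool_rot: [-3.141, -0.0, 3.072]
force: [-0.4, -5.4, -0.8]
grip_width: -0.0001
```

Force rises to 5.3 N and motion stalls, so the stop has been felt with about 3 N on the pin. I'll back off and go to the ball.

>>> {"op": "move_arm", "data": {"jaw": [255,255,255,100,0,0,0,0], "dp": [[0,-0.015,0],[0,0,-0.04],[0,0,-0.04],[0.04,0.01,0],[0.054,0.01,0],[0,0,0],[0,0,0],[0,0,0]], "rotation": [[0,0,0],[0,0,0],[0,0,0],[0,0,0],[0,0,0],[0,0,0],[0,0,0],[0,0,0]]}}

```text
clock: 8.4
position: [0.4979, -0.0705, 0.1729]
tool_rot: [-3.142, 0.0, 3.073]
force: [0.0, 0.2, -0.1]
grip_width: 0.0853
```

```bash
python3 -c "
from h import *
st()
from workcell import grab_frame
g=[cv2.resize(grab_frame(n)[a:a+170,b:b+150],None,fx=2.6,fy=2.6,interpolation=cv2.INTER_CUBIC) for n,a,b in(('side',160,250),('top',160,310))]
cv2.imwrite('pics/c3.png',np.hstack(g))"
```

```text
t 8.4 case mm [-119.34    0.21  172.87] rot [-3.1415e+00  4.0000e-04  3.0726e+00] Fcase [-0.    0.19 -0.12] w 85.3
```

View pics/c3.png

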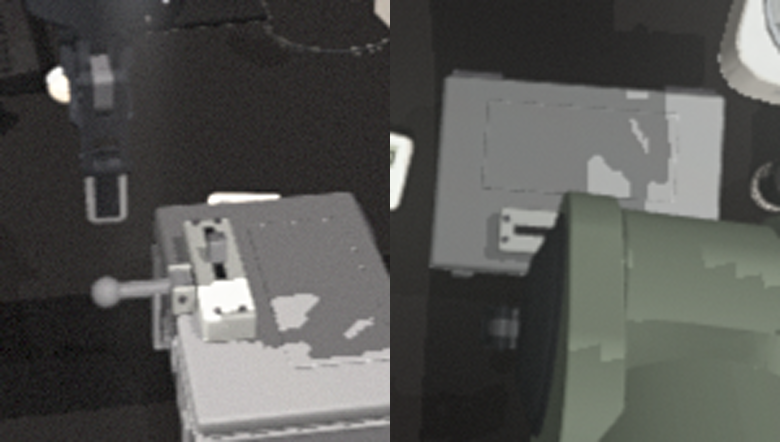

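The pads are aligned over the ball, at (107,200) above (105,291) in the side crop, and the stud has visibly moved left. I'll descend and close lightly.

>>> {"op": "move_arm", "data": {"jaw": [0,0,0,0,120,160,255,255,255,255], "dp": [[0,0,0.04],[0,0,0.04],[0,0,0.03],[0,0,0.015],[0,0,0],[0,0,0],[0,0,0],[0,0,0],[0,0,0],[0,0,0]], "rotation": [[0,0,0],[0,0,0],[0,0,0],[0,0,0],[0,0,0],[0,0,0],[0,0,0],[0,0,0],[0,0,0],[0,0,0]], "squeeze": 24}}

```text
clock: 9.75
position: [0.4975, -0.0696, 0.0734]
tool_rot: [3.141, 0.001, 3.073]
force: [-0.2, 5.1, 5.3]
grip_width: 0.0182
```

```bash
python3 -c "
from h import *
st()"
```

```text
t 9.75 case mm [-119.72    1.16   73.4 ] rot [3.1409e+00 8.0000e-04 3.0734e+00] Fcase [-0.56  5.1   5.26] w 18.2
```

>>> {"op": "move_arm", "data": {"jaw": [255,255,255], "dp": [[0,0.0012,-0.001],[0,0,0],[0,0,0]], "rotation": [[0,0,0],[0,0,0],[0,0,0]]}}

```text
clock: 10.12
position: [0.4975, -0.0694, 0.0738]
tool_rot: [-3.142, 0.001, 3.073]
force: [2.2, 1.6, 1.0]
grip_width: 0.0184
```

```bash
python3 -c "
from h import *
st()
from workcell import grab_frame
cv2.imwrite('pics/c4.png',cv2.resize(grab_frame('side')[210:320,260:400],None,fx=4,fy=4,interpolation=cv2.INTER_CUBIC))"
```

```text
t 10.125 case mm [-119.79    1.36   73.81] rot [-3.1416e+00  5.0000e-04  3.0727e+00] Fcase [2.05 1.7  1.03] w 18.4
```

View pics/c4.png

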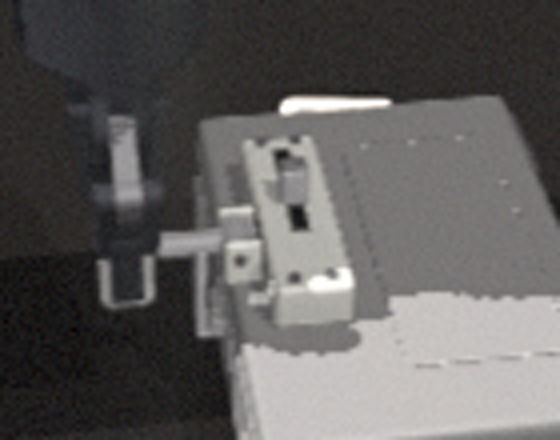

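The ball sits between the pads at crop (127,245) and the stud is now at (293,180). I'll lift carefully through the blocked range while checking force.

>>> {"op": "move_arm", "data": {"jaw": [255,255], "dp": [[0,0,-0.0015],[0,0,0]], "rotation": [[0,0,0],[0,0,0]]}}

```text
clock: 10.42
position: [0.4975, -0.0694, 0.075]
tool_rot: [-3.142, 0.0, 3.073]
force: [3.1, 0.7, -1.7]
grip_width: 0.0183
```

>>> {"op": "move_arm", "data": {"jaw": [255,255], "dp": [[0,0,-0.0005],[0,0,0]], "rotation": [[0,0,0],[0,0,0]]}}

```text
clock: 10.68
position: [0.4974, -0.0693, 0.0754]
tool_rot: [-3.142, 0.0, 3.073]
force: [5.2, 1.4, -1.4]
grip_width: 0.0175
```

>>> {"op": "move_arm", "data": {"jaw": [255,255], "dp": [[-0.0008,0,-0.001],[0,0,0]], "rotation": [[0,0,0],[0,0,0]]}}

```text
clock: 10.92
position: [0.4975, -0.0693, 0.076]
tool_rot: [3.142, -0.001, 3.073]
force: [1.0, 1.0, -0.8]
grip_width: 0.018
```

>>> {"op": "move_arm", "data": {"jaw": [255,255], "dp": [[0,0,-0.001],[0,0,0]], "rotation": [[0,0,0],[0,0,0]]}}

```text
clock: 11.18
position: [0.4976, -0.0694, 0.0769]
tool_rot: [-3.142, -0.001, 3.073]
force: [0.2, 1.2, -1.8]
grip_width: 0.0181
```

>>> {"op": "move_arm", "data": {"jaw": [255,255], "dp": [[0,0,-0.0005],[0,0,0]], "rotation": [[0,0,0],[0,0,0]]}}

```text
clock: 11.42
position: [0.4976, -0.0693, 0.0773]
tool_rot: [-3.142, -0.0, 3.073]
force: [0.2, 1.4, -1.1]
grip_width: 0.018
```

>>> {"op": "move_arm", "data": {"jaw": [255,255], "dp": [[-0.0002,0,-0.001],[0,0,0]], "rotation": [[0,0,0],[0,0,0]]}}

```text
clock: 11.68
position: [0.4977, -0.0694, 0.0781]
tool_rot: [-3.142, -0.001, 3.073]
force: [-1.7, 1.5, -1.4]
grip_width: 0.0181
```

>>> {"op": "move_arm", "data": {"jaw": [255,255], "dp": [[-0.0002,0,-0.0008],[0,0,0]], "rotation": [[0,0,0],[0,0,0]]}}

```text
clock: 11.92
position: [0.4978, -0.0693, 0.0787]
tool_rot: [-3.142, -0.001, 3.073]
force: [-4.1, 0.3, -2.0]
grip_width: 0.0179
```

```bash
python3 -c "
from h import *
st()"
```

```text
t 11.925 case mm [-119.44    1.41   78.68] rot [-3.1416e+00 -7.0000e-04  3.0728e+00] Fcase [-4.15  0.01 -1.99] w 17.9
```

Unblocked: 5 mm up (about 0.1 rad) with roughly 2 N. I'll follow the arc about the latch hinge.

>>> {"op": "move_arm", "data": {"jaw": [255,255,255,255], "dp": [[-0.0003,0,-0.0058],[-0.0015,0,-0.0058],[-0.0021,0,-0.0056],[0,0,0]], "rotation": [[0,0,0],[0,0,0],[0,0,0],[0,0,0]]}}

```text
clock: 12.42
position: [0.5017, -0.0696, 0.093]
tool_rot: [3.142, 0.001, 3.073]
force: [0.0, 1.2, -0.0]
grip_width: 0.0184
```

```bash
python3 -c "
from h import *
st()"
```

```text
t 12.425 case mm [-115.56    1.42   92.99] rot [3.1416e+00 9.0000e-04 3.0729e+00] Fcase [-0.04  1.15 -0.01] w 18.4
```

>>> {"op": "move_arm", "data": {"jaw": [255,255,255,255,255,255], "dp": [[-0.0026,0,-0.0054],[-0.0031,0,-0.0051],[-0.0036,0,-0.0048],[-0.0041,0,-0.0044],[-0.0045,0,-0.004],[0,0,0]], "rotation": [[0,0,0],[0,0,0],[0,0,0],[0,0,0],[0,0,0],[0,0,0]]}}

```text
clock: 13.18
position: [0.5159, -0.0706, 0.1117]
tool_rot: [3.142, 0.0, 3.073]
force: [-2.6, 1.3, -0.4]
grip_width: 0.0182
```

```bash
python3 -c "
from h import *
st()"
```

```text
t 13.175 case mm [-101.31    1.4   111.74] rot [3.1416e+00 4.0000e-04 3.0728e+00] Fcase [-2.69  1.17 -0.4 ] w 18.2
```

>>> {"op": "move_arm", "data": {"jaw": [255,255,255,255], "dp": [[-0.0049,0,-0.0035],[-0.0052,0,-0.003],[-0.0035,0,-0.0017],[0,0,0]], "rotation": [[0,0,0],[0,0,0],[0,0,0],[0,0,0]]}}

```text
clock: 13.68
position: [0.5269, -0.0714, 0.1181]
tool_rot: [-3.142, 0.001, 3.073]
force: [-0.5, 1.8, -0.9]
grip_width: 0.0181
```

```bash
python3 -c "
from h import *
st()"
```

```text
t 13.675 case mm [-90.36   1.39 118.15] rot [-3.1415e+00  6.0000e-04  3.0728e+00] Fcase [-0.65  1.76 -0.91] w 18.1
```

>>> {"op": "move_arm", "data": {"jaw": [255,255,255,255,255], "dp": [[-0.0049,0,-0.0101],[-0.0049,0,-0.0101],[-0.0059,0,-0.0096],[-0.0059,0,-0.0096],[0,0,0]], "rotation": [[0,0,0],[0,0,0],[0,0,0],[0,0,0],[0,0,0]]}}

```text
clock: 14.3
position: [0.5444, -0.0726, 0.1504]
tool_rot: [3.142, 0.001, 3.073]
force: [-1.1, 0.1, 2.3]
grip_width: 0.0181
```

```bash
python3 -c "
from h import *
st()"
```

```text
t 14.3 case mm [-72.76   1.39 150.41] rot [3.1416e+00 1.5000e-03 3.0728e+00] Fcase [-1.12  0.01  2.28] w 18.1
```

>>> {"op": "move_arm", "data": {"jaw": [255,255,255,255,255,255,255,255,255], "dp": [[-0.0069,0,-0.0089],[-0.0069,0,-0.0089],[-0.0078,0,-0.0082],[-0.0078,0,-0.0082],[-0.0085,0,-0.0074],[-0.0085,0,-0.0074],[-0.0072,0,-0.0052],[0,0,0],[0,0,0]], "rotation": [[0,0,0],[0,0,0],[0,0,0],[0,0,0],[0,0,0],[0,0,0],[0,0,0],[0,0,0],[0,0,0]]}}

```text
clock: 15.42
position: [0.587, -0.0755, 0.1934]
tool_rot: [-3.142, 0.002, 3.073]
force: [-2.1, -0.2, 3.6]
grip_width: 0.0179
```

```bash
python3 -c "
from h import *
st()
from workcell import grab_frame
cv2.imwrite('pics/c5.png',cv2.resize(grab_frame('side')[170:350,260:430],None,fx=3,fy=3,interpolation=cv2.INTER_CUBIC))"
```

```text
t 15.425 case mm [-30.05   1.38 193.39] rot [-3.1416e+00  1.6000e-03  3.0728e+00] Fcase [-2.13 -0.37  3.58] w 17.9
```

View pics/c5.png

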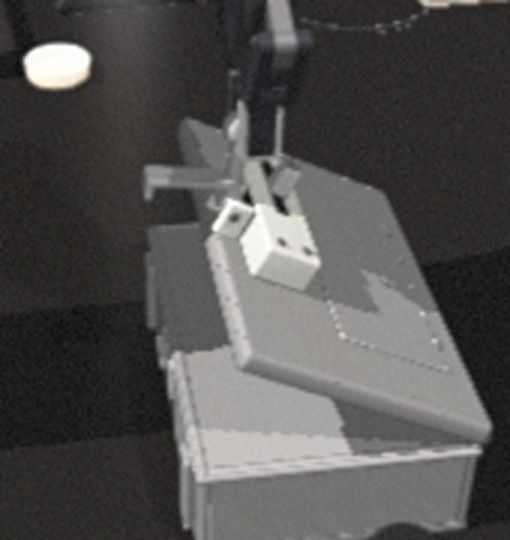

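```bash
python3 -c "
from h import *
px=lambda u,v:np.array([u/3+260,v/3+170])
print('ball seen',px(235,125),'exp',proj('side',w(p,[[-.030,.001,.212]])))
print('corner seen',px(243,365))
for f in(.4,.45,.5,.55,.6):
    x,z=-.15,.014; P=[[.075+x*np.cos(f)+z*np.sin(f),-.11,.065-x*np.sin(f)+z*np.cos(f)]]
    h=[-.147,.027]; R=lambda a:(.075+a[0]*np.cos(f)+a[1]*np.sin(f),.065-a[0]*np.sin(f)+a[1]*np.cos(f))
    H=R(h); print(f,proj('side',w(p,P)).round(1),[ (t,proj('side',w(p,[[H[0]-.048*np.cos(t+f),0,H[1]+.048*np.sin(t+f)]])).round(1)) for t in(.8,1.0,1.2)])
"
```

```text
ball seen [338.33333333 211.66666667] exp [[343.2687195  207.79029342]]
corner seen [341.         291.66666667]
0.4 [[336.8 293.1]] [(0.8, array([[319.8, 220.7]])), (1.0, array([[325.6, 218.9]])), (1.2, array([[331.6, 218.1]]))]
0.45 [[339.4 289.5]] [(0.8, array([[323.9, 216.7]])), (1.0, array([[329.8, 215.1]])), (1.2, array([[335.8, 214.6]]))]
0.5 [[342.3 286. ]] [(0.8, array([[328.3, 212.8]])), (1.0, array([[334.2, 211.5]])), (1.2, array([[340.2, 211.2]]))]
0.55 [[345.4 282.5]] [(0.8, array([[332.8, 209.1]])), (1.0, array([[338.9, 208. ]])), (1.2, array([[344.9, 208. ]]))]
0.6 [[348.8 279.1]] [(0.8, array([[337.7, 205.5]])), (1.0, array([[343.7, 204.7]])), (1.2, array([[349.7, 204.9]]))]
```

The lid is at about 0.46 rad and the latch at about 1.1, with the ball having slipped a few mm in the pads. I'll raise it slightly more for 30°.

>>> {"op": "move_arm", "data": {"jaw": [255,255,255,255], "dp": [[-0.006,0,-0.0055],[-0.006,0,-0.0055],[0,0,0],[0,0,0]], "rotation": [[0,0,0],[0,0,0],[0,0,0],[0,0,0]]}}

```text
clock: 15.98
position: [0.5965, -0.0762, 0.2021]
tool_rot: [-3.142, 0.001, 3.073]
force: [-1.1, 0.0, 1.0]
grip_width: 0.0182
```

```bash
python3 -c "
from h import *
st()"
```

```text
t 15.975 case mm [-20.6    1.42 202.05] rot [-3.1416e+00  1.1000e-03  3.0728e+00] Fcase [-1.11 -0.05  0.97] w 18.2
```

>>> {"op": "move_arm", "data": {"jaw": [120,120,120,120,120,120,120,120], "dp": [[0,0,0],[0,0,0],[0,0,0],[0,0,-0.03],[0,0,-0.05],[0,0,-0.05],[0.05,0,0],[0,0,0]], "rotation": [[0,0,0],[0,0,0],[0,0,0],[0,0,0],[0,0,0],[0,0,0],[0,0,0],[0,0,0]]}}

```text
clock: 16.98
position: [0.5546, -0.0734, 0.3065]
tool_rot: [3.141, 0.001, 3.072]
force: [1.2, 0.0, 0.2]
grip_width: 0.0453
```

```bash
python3 -c "
from h import *
st()
from workcell import grab_frame
cv2.imwrite('pics/c6.png',cv2.resize(grab_frame('side')[100:420,230:450],None,fx=1.8,fy=1.8,interpolation=cv2.INTER_CUBIC))"
```

```text
t 16.975 case mm [-62.54   1.23 306.52] rot [3.1413e+00 6.0000e-04 3.0725e+00] Fcase [1.22 0.09 0.18] w 45.3
```

View pics/c6.png

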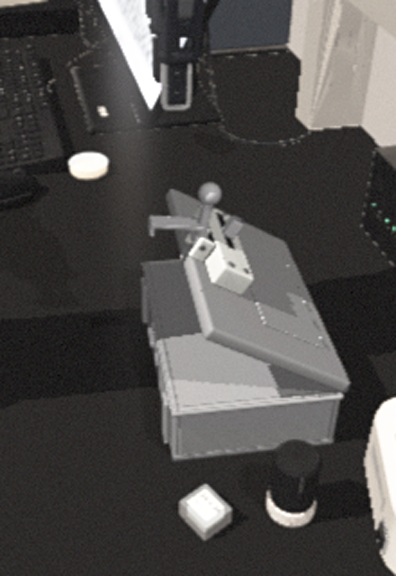

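The lid stands open and the latch is up, with the ball at crop (209,193). The gripper is clear and the canister and coverslips stand undisturbed.

```bash
python3 -c "
from workcell import workorder
print(workorder.job_done())"
```

```text
the job is handed in; nothing more can be done
None
```

The case is open, with the lid standing on its own at about 0.5 rad (close to 30 degrees) and the latch lever still raised. I handed the job in at about 17 s; no verdict is reported.

- **Safety tab:** I slid the stud left about 12 mm in 1.2 mm steps. Sliding took about 2 N. At the stop the force rose to about 5.3 N and the motion stalled, which leaves about 3 N on the pin.
- **Latch:** I gripped the ball at 24 N. It passed the blocked range with about 2 N of upward pull, so it was free, and I followed its arc to about 1.15 rad.
- **Lid:** I raised it along its own arc, let go, and moved the gripper up and clear.
- **Last checks:** From the ball's position in the final side picture I put the lid at about 0.55 rad and the latch at about 1.2 rad. The wrist force was near zero, the canister and coverslips looked undisturbed, and the gripper was about 70 mm clear of the ball.
- **Not checked or off:** The timer was hidden behind the case in that last view, so I did not re-check it, though the arm never came near it low down. I took one picture at the end, so the lid being at rest is inferred. The camera fit was off by 1 to 2 pixels throughout. The ball slipped about 5 mm in the pads while lifting: the lid measured about 0.46 rad against the 0.57 commanded, so I raised it a little more.

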